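Load the next sample carrier onto the microscope's kinematic stage mount

TASK

Take the front sample carrier off the sloped roller lane, letting those behind roll forward, carry it about level in under the condenser, dish end first, and press it gently straight down onto the three balls of the stage mount until both sprung catches close over it and it sits fully home. Then let go and push the dimmer slide on the lamp supply all the way to its end away from the robot. Do not knock the condenser, slam the carrier down or disturb the other things on the bench.

Things in the scene. Friction and masses are not known exactly. Their poses are not given: they have to be found in the camera images.
- carrier_front: The carrier to load, lowest of three alike, against the lane's stop. Grey aluminium plate 130 (x) x 108 (y) mm, z 12 to 18, 360 g, on two 10 mm runner rods, 132 long, along x at y = +-49. Origin: centre of the underside, level with the rods' lowest line. Grip tab at the -x end, towards the robot; dish at the +x end. On the lane it is pitched 7 degrees, +x end higher.
- front_tab (a point): Middle of the top of carrier_front's black upright grip tab: 38 mm long (x), 10 mm thick (y), standing 44 mm above the plate (carrier x -64 to -26, z 18 to 62 mm). This point is at (-45, 0, 62) mm in the carrier; axes as the carrier.
- front_dish (a point): Foot centre of the covered glass dish fixed on carrier_front, 65 mm across and 17 mm high; at (18, 0, 18) mm in the carrier. On each side of the carrier a 24 mm long steel strike bar at x = -36 mm shows a 90 degree edge outward (at y = +-64.5, z = 15 mm). Three V grooves for the balls are under the plate.
- carrier_second: Second carrier on the lane, like carrier_front, touching it from behind. When the front one goes it rolls down to the stop by itself in about a second, so lift the front one some 15 mm, then draw it away towards the robot as it rises. Its tab starts 2 mm behind its front edge. A third follows it; both stay on the lane.
- rack: Gravity roller lane 425 x 130 mm, fixed. Origin on the bench below the inner face of the front stop, mid-lane; +x level, pointing up the lane (away from the robot). Roller tops climb 7 degrees from 65 mm at the stop; stop and side guides rise 9 and 4 mm above them. A carrier at the stop has its origin at (65.7, 0, 73.1) mm, pitched with the lane; the next at (197.1, 0, 89.2).
- scope: Cream inverted microscope, fixed. Origin on the bench below the optical axis; +x away from the robot; loaded from the -x side. Foot 180 x 380 mm, black stage 240 mm square, its top at 170 mm; pillar 60 x 75 mm at +y (y 115 to 190, 480 high) with an arm over the stage; eyepiece head at y below -135, to 340 high. A mount plate (top at 178 mm) on the stage carries three 18 mm steel balls.
- mount (a point): Where a carrier's origin lies when fully home: 18 mm to -x of the optical axis, 192.7 mm up; axes as the scope, carrier x along this x. Balls at (-48, +-26) and (52, 0) mm, centres 0.7 mm below; they centre a carrier from about 6 mm off in the last 8 mm. Strike bars meet the catch rollers 20 mm above home; pressing takes up to about 14 N; from 11 mm above home the springs pull it in.
- condenser: Black condenser, part of the scope, 80 mm across, on the optical axis over the mount, its lower end 105 mm above a seated carrier's plate. Its axis is 63 mm to +x of a seated tab's middle, so a gripper held upright on the tab would strike it: lean it back, its body towards the scope's -x, some 30 to 40 degrees. Origin as the scope's.
- condenser_bottom (a point): Centre of the condenser's lower end, 316 mm above the bench.
- catch_left (a joint): Sprung catch at +y of the mount: steel arm with a 12 mm white roller at its head, 61.5 mm off the middle line, at mount x = -36, z = +23 mm. Radians: 0 swung in, grows outward; 0.26 as the strike edge passes, about 0.05 over a seated carrier. A carrier 26 mm above home passes over it. Keep fingers within 50 mm of the middle line.
- catch_right (a joint): The same catch at the -y side of the mount.
- lampbox: Black lamp supply box 200 (x) x 100 (y) mm, flat top 90 mm above the bench, fixed. Origin on the bench below its centre. The dimmer slide runs along its x axis on its top, in the half nearer the robot.
- dimmer (a joint): Dimmer slide on the lamp supply, in m: low = dim; grows as the knob is pushed to the box's +x (away from the robot); end stop at 0.060 = full. About 1.5 N of friction; stays where left.
- dimmer_knob (a point): Middle of the top of the dimmer's grey knob, 22 (x) x 30 (y) x 22 mm high; moves with the knob. The box's top is 22 mm below it.
- oil_bottle: Bystander: small amber bottle, 38 mm across, 85 mm high; origin under its centre.
- slide_box: Bystander: flat grey slide box 90 x 100 x 33 mm; origin under its centre.
- beaker: Bystander: glass beaker 70 mm across, 90 mm high; origin under its centre.
Mind the look-alikes: they are no part of the job. Leave any orange look-alike of the carrier_second alone.

How it is judged:
By the outcome, as a careful person would: the job done as asked, in the order asked, and still so for the second after the job is handed in, with the robot touching nothing.
It also fails if it takes over 56 s, if anything falls off the work surface, if the arm or the gripper's body presses on something with over 40 N, if the wrist force passes 120 N, or if a joint passes its speed limit or range.

ROBOT

A 6-joint arm with a two-finger parallel gripper is mounted at the origin on the work surface. World frame = base frame: x ahead of the robot, y to its left, z up, the work surface at z = 0. Lengths are in m, angles in rad, forces in N, time in s.
With the tool pointing down it reaches from about 0.25 to 0.775 m from the base axis. Payload 8.9 kg.
Tool frame: the origin (TCP) lies midway between the tips of the shut fingers; the grasp point (between the pads) lies 19 mm behind it; z points along the fingers, y is the line along which they close (so a half turn about z gives the same grasp; the last joint's range is limited). The gripper opens to 85 mm and grips with 20 to 120 N. Pads are 22 mm wide; open, the fingers measure 114 mm over their backs; the gripper's body (76 mm by 85 mm) begins 54 mm behind the grasp point. The pads swing forward as they close: fully open they stand 13 mm farther back than shut.
Start: joints at [-1.431, 0.291, -0.153, 1.127, 0, 1.431], TCP at [0.144, -0.505, 0.231] pointing down, gripper open.
Joint ranges: [-2.52, 2.52], [-0.91, 1.74], [-1.3, 1.37], [-1.96, 2.02], [-1.52, 1.47], [-3.14, 3.14]. Speed limits (rad/s): [2.22, 2.22, 2.79, 3.14, 3.14, 3.14].

INTERFACE

Orientations are given as a rotation vector (axis times angle).
In Python, from rig import robot gives the robot as it stands. The module is installed in compiled form; this text tells all that it offers. Calls block until the motion is done:
- robot.move_pose(position, orientation): joint-space move of the TCP to a pose.
- robot.move_l(position, rotation=None, feed=0.15, contact_N=None): straight line of the TCP; rotation=None keeps the orientation; feed is the mean speed in m/s. With contact_N (N) it stops when the force on the tool has changed by that much, and returns True; else False.
- robot.movej(angles): joint-space move.
- robot.gripper_to(opening, effort=None): opening from 0.0 (shut) to 1.0 (fully open); effort is the grip in N (None keeps the last); returns when the fingers have stopped.
- robot.dwell(seconds).
- robot.inverse_kinematics(position, orientation): joint angles nearest the present ones, or None.
- robot.get_state(): the state.
- robot.get_image(name): name is "scene" or "side" or "wrist"; returns the picture (420x560x3 uint8, blue, green, red); there is no depth.
- robot.camera_model(name): a dict with "mtx" (3x3 intrinsics, pixels), "pose" (4x4, takes a point from camera to world coordinates). Camera axes: x right, y down, z forward; pixel columns grow to the right and rows downward; lengths in m; the calibration is good to about 2 mm. The wrist camera is an equidistant fisheye: a pixel r from the principal point sees the ray r / f radians off the axis. A picture is of the moment at which its call begins: read the wrist's pose just before it. camera_model takes no time and is no camera call; for the wrist camera it gives the pose at the moment of the call.
A pose or a line that the arm cannot do raises robot.Unreachable and nothing moves.
- robot.job_done(): hands the job in; it is judged then, once.
The state is a dict: "time": time; "joint_pos": joint angles; "dq": joint speeds; "effort": joint torques, N m; "tool_pos": TCP position; "ee_rot": TCP orientation; "ft_force": force on the tool from outside, world axes, zero at the start; "torque": the same for the moment, N m; "grip_width": opening from 0.0 (shut) to 1.0 (fully open); "grip_force": force on a finger pad.
Only numpy, scipy, OpenCV 4.12 (cv2) and the standard library are available. Lean on these libraries where they do the work, as an engineer would, in place of code of your own. Each camera call takes 0.05 s, during which the arm holds its last target. There are 200 camera calls.

## Working session

There is one attempt and no reset: what is moved stays moved. The work goes in short steps, each a Python script; the robot and the scene stay as the last script left them, time stands still between calls to the robot, and variables do not carry over. Pictures are saved under pics/ and viewed, at most 10 in all, crops included, and the job is handed in when it is done.

```bash
mkdir -p pics
python3 - <<'E'
from rig import robot
import cv2,numpy as np
np.set_printoptions(precision=4,suppress=True)
for n in("scene","side","wrist"):
    m=robot.camera_model(n);print(n,m["mtx"].tolist(),'\n',m["pose"])
    cv2.imwrite(f"pics/{n}0.png",robot.get_image(n))
a=cv2.imread("pics/scene0.png");b=cv2.imread("pics/side0.png")
print(robot.get_state())
E
```

```text
scene [[412.0124784322635, 0.0, 282.79807542495087], [0.0, 412.0124784322635, 205.778174535834], [0.0, 0.0, 1.0]] 
 [[-0.6282  0.7413 -0.2362  0.9063]
 [ 0.778   0.5968 -0.1963  0.3634]
 [-0.0046 -0.3071 -0.9517  1.4534]
 [ 0.      0.      0.      1.    ]]
side [[447.2605033192685, 0.0, 278.97391861079933], [0.0, 447.2605033192685, 205.4287660128097], [0.0, 0.0, 1.0]] 
 [[ 0.9342 -0.216   0.2841  0.1395]
 [-0.3567 -0.5418  0.761  -1.1036]
 [-0.0104 -0.8123 -0.5832  1.1332]
 [ 0.      0.      0.      1.    ]]
wrist [[325.19226210127806, 0.0, 282.2416637927447], [0.0, 325.19226210127806, 212.78639349749696], [0.0, 0.0, 1.0]] 
 [[ 0.274  -0.9127 -0.3033  0.2223]
 [-0.9617 -0.2603 -0.0856 -0.4821]
 [-0.0008  0.3151 -0.9491  0.3741]
 [ 0.      0.      0.      1.    ]]
{'time': 0.15, 'joint_pos': array([-1.4313,  0.2912, -0.1539,  1.1267, -0.    ,  1.4315]), 'dq': array([-0.0001, -0.002 ,  0.0028, -0.0001,  0.    , -0.001 ]), 'effort': array([  0.0015, -53.7367,  33.1522,   0.0114,  -0.0002,  -0.    ]), 'tool_pos': array([ 0.1444, -0.5044,  0.2309]), 'ee_rot': array([-3.1101, -0.4363,  0.    ]), 'ft_force': array([ 0.5831,  0.2457, -0.0215]), 'torque': array([0.0077, 0.0394, 0.0003]), 'grip_force': 0.0, 'grip_width': 1.0006006978569761}
```

View pics/scene0.png

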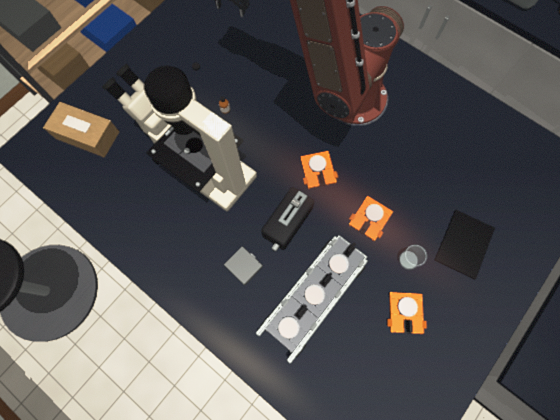

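View pics/side0.png

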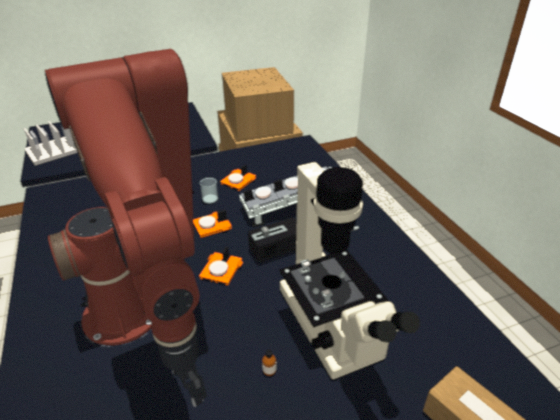

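Scene view: the lane runs from about (350,243), nearest the robot, to (275,345) and holds grey carriers with dishes at (339,263), (315,294) and (289,327). Orange look-alikes are at (318,165), (373,215) and (407,310). The scope is near (195,145) and the lamp box near (288,215). Candidates for the front carrier are the three grey ones and the three orange ones. I choose the grey one at (339,263), the lowest and nearest the robot. Next is a close crop to check that.

```bash
cat > h.py <<'E'
from rig import robot
import cv2,numpy as np
from scipy.spatial.transform import Rotation as R
np.set_printoptions(precision=4,suppress=True)
def ray(m,u,v,fish=False):
    K=m["mtx"];p=m["pose"]
    d=np.array([(u-K[0,2])/K[0,0],(v-K[1,2])/K[1,1],1.])
    if fish:
        r=np.hypot(d[0],d[1]);d=np.array([d[0]/r*np.sin(r),d[1]/r*np.sin(r),np.cos(r)]) if r>1e-9 else np.array([0,0,1.])
    d/=np.linalg.norm(d)
    return p[:3,3],p[:3,:3]@d
def plane(m,u,v,z,fish=False):
    o,d=ray(m,u,v,fish);return o+d*(z-o[2])/d[2]
def tri(rays):
    A=np.zeros((3,3));b=np.zeros(3)
    for o,d in rays:
        P=np.eye(3)-np.outer(d,d);A+=P;b+=P@o
    x=np.linalg.solve(A,b)
    return x,[np.linalg.norm((np.eye(3)-np.outer(d,d))@(x-o))*1e3 for o,d in rays]
def proj(m,X,fish=False):
    p=m["pose"];c=p[:3,:3].T@(np.asarray(X)-p[:3,3]);K=m["mtx"]
    if fish:
        r=np.hypot(c[0],c[1]);t=np.arctan2(r,c[2]);xy=c[:2]/r*t
    else: xy=c[:2]/c[2]
    return np.array([xy[0]*K[0,0]+K[0,2],xy[1]*K[1,1]+K[1,2]])
E
python3 - <<'E'
from h import *
a=cv2.imread("pics/scene0.png");b=cv2.imread("pics/side0.png")
A=cv2.resize(a[175:375,235:385],None,fx=3,fy=3,interpolation=cv2.INTER_CUBIC)[:600]
B=cv2.resize(a[60:220,100:270],(350,330),interpolation=cv2.INTER_CUBIC)
C=cv2.resize(b[150:280,190:310],(290,270))  
o=np.zeros((600,800,3),np.uint8);o[:600,:450]=A;o[:330,450:]=B;o[330:,450:740]=C
cv2.imwrite("pics/crop1.png",o)
m=robot.camera_model("scene")
for n,u,v,z in(("dish",339,262,.125),("dish2",315,294,.14),("dish3",289,327,.155),("box",288,218,.09),("scopepillar",222,130,.48),("foot",226,203,.03),("bottle",224,105,.05),("beaker",413,257,.05),("knob",292,210,.112),("slidebox",243,265,.033)):print(n,plane(m,u,v,z))
E
```

```text
dish [0.6114 0.3517 0.125 ]
dish2 [0.743  0.3534 0.14  ]
dish3 [0.872  0.3521 0.155 ]
box [0.5911 0.1239 0.09  ]
scopepillar [ 0.6018 -0.0946  0.48  ]
foot [ 0.6744 -0.098   0.03  ]
bottle [ 0.3809 -0.363   0.05  ]
beaker [0.4213 0.5386 0.05  ]
knob [0.5655 0.1206 0.112 ]
slidebox [0.8079 0.0984 0.033 ]
```

View pics/crop1.png

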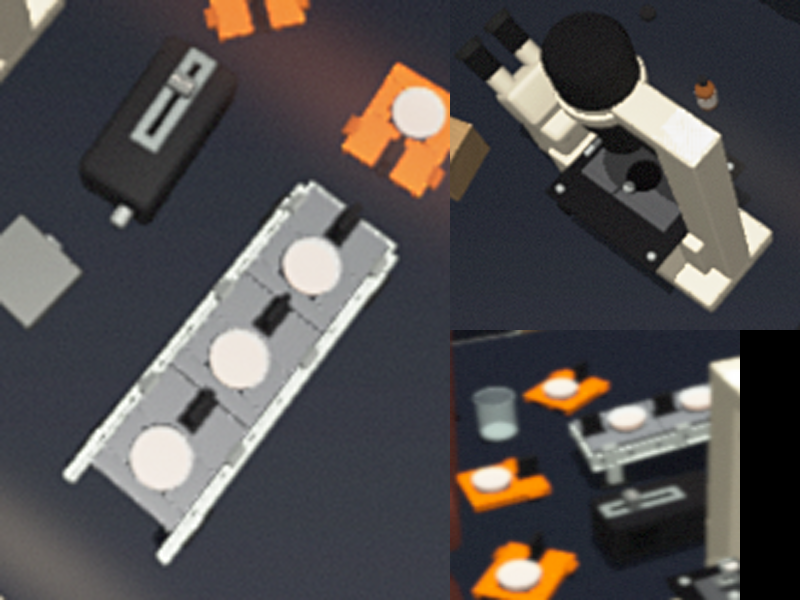

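```bash
cat >> h.py <<'E'
def lean(deg,yaw=0.,flip=True):
    """tool z leaning: body toward -x; flip -> camera on the -x side"""
    t=np.radians(deg);z=np.array([np.sin(t),0,-np.cos(t)])
    x=np.array([np.cos(t),0,np.sin(t)])*(-1 if flip else 1)
    M=np.column_stack([x,np.cross(z,x),z])
    return R.from_euler('z',yaw)*R.from_matrix(M)
E
python3 - <<'E'
from h import *
m=robot.camera_model("scene")
p=plane(m,152,151,.17);q=plane(m,198,184,.17);print(p,q,q-p,np.linalg.norm(q-p),plane(m,216.6,123,.48))
s=np.array([.585,-.255,0])
for d in(30,38):
  for f in(True,False):
    for P in([.38,-.255,.36],[.53,-.255,.26],[.30,-.255,.30],[.56,.352,.14],[.42,.35,.25],[.57,.12,.13]):
      q=robot.inverse_kinematics(P,lean(d,0,f).as_rotvec());print(d,f,P,q)
E
```

```text
[ 0.7153 -0.3743  0.17  ] [ 0.7057 -0.1695  0.17  ] [-0.0096  0.2048  0.    ] 0.20499333996850502 [ 0.5952 -0.1196  0.48  ]
30 True [0.38, -0.255, 0.36] [-1.0825 -0.1803 -0.4463  1.0403  0.4573 -1.0206]
30 True [0.53, -0.255, 0.26] [-0.7695  0.0748 -0.4889  0.614   0.3553 -0.698 ]
30 True [0.3, -0.255, 0.3] [-1.3289 -0.2252 -0.6277  1.0309  0.5069 -1.2933]
30 True [0.56, 0.352, 0.14] [ 0.5865  0.3483 -0.4975  0.2767 -0.2804  0.5222]
30 True [0.42, 0.35, 0.25] [ 0.7671  0.0583 -0.5352  0.5834 -0.3544  0.6957]
30 True [0.57, 0.12, 0.13] [ 0.1138  0.1834 -0.7896  0.0769 -0.0568  0.0986]
30 False [0.38, -0.255, 0.36] [-1.0825 -0.1803 -0.4463  1.0403  0.4573  2.121 ]
30 False [0.53, -0.255, 0.26] [-0.7695  0.0748 -0.4889  0.614   0.3553  2.4435]
30 False [0.3, -0.255, 0.3] [-1.3289 -0.2252 -0.6277  1.0309  0.5069  1.8483]
30 False [0.56, 0.352, 0.14] [ 0.5865  0.3483 -0.4975  0.2767 -0.2804 -2.6194]
30 False [0.42, 0.35, 0.25] [ 0.7671  0.0583 -0.5352  0.5834 -0.3544 -2.4459]
30 False [0.57, 0.12, 0.13] [ 0.1138  0.1834 -0.7896  0.0769 -0.0568 -3.0429]
38 True [0.38, -0.255, 0.36] [-1.190
[... 203 characters left out ...]
rue [0.56, 0.352, 0.14] [ 0.6282  0.3329 -0.6346  0.0397 -0.3702  0.5199]
38 True [0.42, 0.35, 0.25] [ 0.8314  0.0284 -0.6536  0.4042 -0.4723  0.7126]
38 True [0.57, 0.12, 0.13] [ 0.1249  0.1713 -0.9471 -0.207  -0.0768  0.0986]
38 False [0.38, -0.255, 0.36] [-1.1903 -0.2259 -0.5466  0.9676  0.6085  2.0405]
38 False [0.53, -0.255, 0.26] [-0.8326  0.025  -0.6276  0.4342  0.4728  2.4278]
38 False [0.3, -0.255, 0.3] [-1.4645 -0.2314 -0.6975  1.022   0.6588  1.7054]
38 False [0.56, 0.352, 0.14] [ 0.6282  0.3329 -0.6346  0.0397 -0.3702 -2.6217]
38 False [0.42, 0.35, 0.25] [ 0.8314  0.0284 -0.6536  0.4042 -0.4723 -2.429 ]
38 False [0.57, 0.12, 0.13] [ 0.1249  0.1713 -0.9471 -0.207  -0.0768 -3.043 ]
```

```bash
cat >> h.py <<'E'
import pickle
def snap(name):
    m=robot.camera_model("wrist");i=robot.get_image("wrist");cv2.imwrite(f"pics/{name}.png",i);pickle.dump(m,open(f"pics/{name}.pkl","wb"));return m,i
def load(name): return pickle.load(open(f"pics/{name}.pkl","rb")),cv2.imread(f"pics/{name}.png")
E
python3 - <<'E'
from h import *
r=lean(38).as_rotvec()
robot.move_pose([.40,-.31,.34],r);robot.dwell(.15)
a=snap("w1")
robot.move_l([.40,-.21,.34],feed=.2);robot.dwell(.15)
b=snap("w2")
print(robot.get_state()["time"],a[0]["pose"])
w=np.hstack([a[1],b[1]]);w=cv2.resize(np.hstack([a[1][:,60:460],b[1][:,60:460]]),(800,420));cv2.imwrite("pics/w12.png",w)
E
```

```text
3.3667 [[ 0.0018  0.5528  0.8333  0.248 ]
 [ 1.     -0.0012 -0.0013 -0.3101]
 [ 0.0003  0.8333 -0.5528  0.403 ]
 [ 0.      0.      0.      1.    ]]
```

View pics/w12.png

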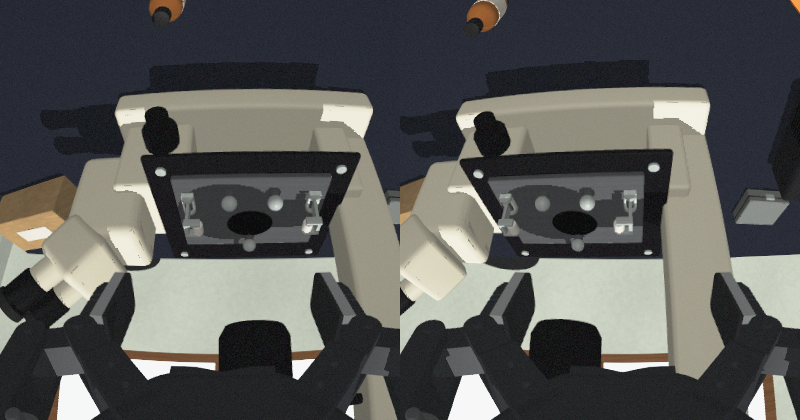

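The views, upside down with right = +y, show the balls at about (289,203), (335,203) and (309,245) in w1 and (202,203), (247,203) and (237,245) in w2. The stage screws are at the corners. I'll refine these and triangulate.

```bash
cat > ref.py <<'E'
from h import *
g={"w1":[(289,203),(335,203),(309,245)],"w2":[(202,203),(247,203),(237,245)]}
sc={"w1":[(220,173),(401,170),(244,254),(369,252)],"w2":[(138,174),(314,168),(185,254),(307,251)]}
M={};out={};S={};tiles=[]
for n in g:
    m,i=load(n);M[n]=m;gr=cv2.cvtColor(i,cv2.COLOR_BGR2GRAY);out[n]=[];S[n]=[]
    for u,v in g[n]:
        c=gr[v-14:v+15,u-14:u+15];C=cv2.resize(c,None,fx=8,fy=8,interpolation=cv2.INTER_CUBIC)
        h=cv2.HoughCircles(cv2.GaussianBlur(C,(0,0),3),cv2.HOUGH_GRADIENT,1.5,300,param1=60,param2=10,minRadius=48,maxRadius=80)
        x,y,r=h[0][0] if h is not None else (116,116,1)
        D=cv2.cvtColor(C,cv2.COLOR_GRAY2BGR);D=np.clip(D.astype(int)*2,0,255).astype(np.uint8);cv2.circle(D,(int(x),int(y)),int(r),(0,0,255),1);tiles.append(D)
        out[n].append((u-14+(x+.5)/8-.5,v-14+(y+.5)/8-.5,r/8))
    for u,v in sc[n]:
        c=gr[v-7:v+8,u-7:u+8].astype(float);w=np.clip(c-0.6*c.max(),0,None);yy,xx=np.mgrid[-7:8,-7:8]
        S[n].append((u+(w*xx).sum()/w.sum(),v+(w*yy).sum()/w.sum()))
    print(n,np.array(out[n]),np.array(S[n]))
T=[tri([ray(M[n],*out[n][k][:2],True) for n in M]) for k in range(3)]
for t in T:print("ball",t)
for k in range(4):print("screw",tri([ray(M[n],*S[n][k],True) for n in M]))
B=[t[0] for t in T];mid=(B[0]+B[1])/2;d=B[2]-mid;print("yaw",np.degrees(np.arctan2(d[1],d[0])),np.linalg.norm(d),np.linalg.norm(B[0]-B[1]),"mount",mid+d*.48)
cv2.imwrite("pics/balls.png",cv2.resize(np.vstack([np.hstack(tiles[:3]),np.hstack(tiles[3:])]),(696,464)))
E
python3 ref.py
```

```text
w1 [[289.0625 203.0625   0.125 ]
 [335.2812 203.0938   7.2562]
 [308.9062 244.1562   6.975 ]] [[220.0807 172.2701]
 [401.2948 169.5738]
 [243.988  258.4207]
 [368.8893 255.7789]]
w2 [[202.8438 203.2812   8.3813]
 [246.7188 202.1562   7.8562]
 [237.6562 243.9688   7.05  ]] [[137.7704 174.4475]
 [313.4335 167.642 ]
 [184.865  253.234 ]
 [307.6838 252.4603]]
ball (array([ 0.547 , -0.3029,  0.1916]), [np.float64(0.028982580489317313), np.float64(0.028982580489324672)])
ball (array([ 0.5423, -0.2512,  0.1943]), [np.float64(0.4823443428484455), np.float64(0.4823443428483908)])
ball (array([ 0.6452, -0.2738,  0.1917]), [np.float64(0.025323298022274496), np.float64(0.025323298022256528)])
screw (array([ 0.5137, -0.3782,  0.1737]), [np.float64(0.01918186722920633), np.float64(0.019181867229188958)])
screw (array([ 0.507 , -0.1784,  0.1738]), [np.float64(0.010058185567782494), np.float64(0.010058185567812721)])
screw (array([ 0.7137, -0.3716,  0.1774]), [np.float64(3.285585984399006), np.float64(3.2855859843991273)])
screw (array([ 0.7037, -0.1725,  0.1792]), [np.float64(3.3362240995778736), np.float64(3.3362240995778523)])
yaw 1.830905007173754 0.10057458244738823 0.05196970199207731 mount [ 0.5929 -0.2755  0.1923]
```

View pics/balls.png

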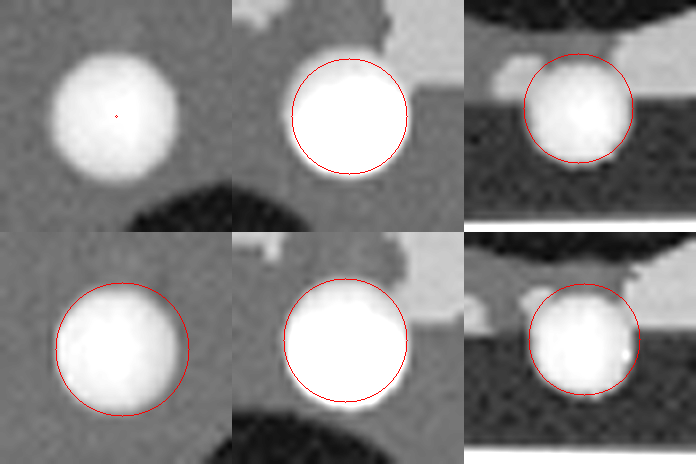

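Run:
```python
from h import *
f=lambda u,v,x,y:(u-14+(x+.5)/8-.5,v-14+(y+.5)/8-.5)
a=[f(289,203,115,119),f(335,203,114,114),f(309,245,115,109)]
b=[f(202,203,118,117.5),f(247,203,114,111.5),f(237,245,116.5,112.5)]
m1=load("w1")[0];m2=load("w2")[0]
B=[]
for p,q in zip(a,b):
    x,e=tri([ray(m1,*p,True),ray(m2,*q,True)]);print(x,e);B.append(x)
mid=(B[0]+B[1])/2;d=B[2]-mid;print(np.degrees(np.arctan2(d[1],d[0])),mid+d*.48)
r=lean(38).as_rotvec()
robot.move_pose([.42,.29,.26],r);robot.dwell(.15)
a=snap("l1")
robot.move_l([.42,.38,.26],feed=.2);robot.dwell(.15)
b=snap("l2")
print(robot.get_state()["time"])
cv2.imwrite("pics/l12.png",np.hstack([a[1][:,100:500],b[1][:,100:500]]))
```

```text
[ 0.5456 -0.303   0.1928] [np.float64(0.2005906070266278), np.float64(0.20059060702648804)]
[ 0.5443 -0.2513  0.1929] [np.float64(0.1352407478257919), np.float64(0.1352407478258117)]
[ 0.6422 -0.2741  0.1938] [np.float64(0.40997700914290813), np.float64(0.4099770091428563)]
1.8459096581408392 [ 0.5916 -0.2757  0.1933]
6.525
```

View pics/l12.png

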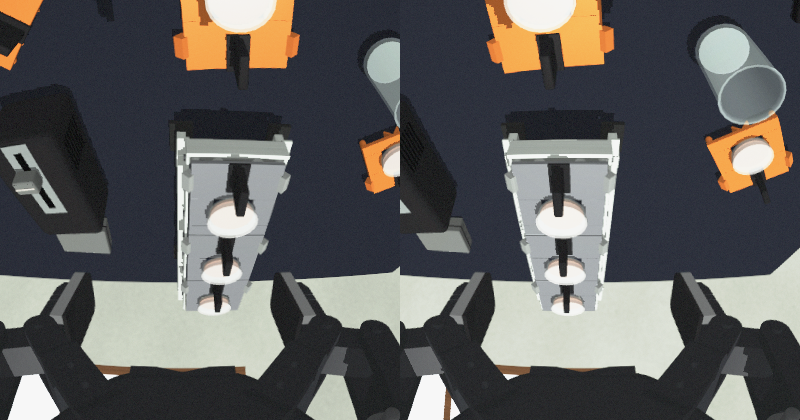

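The inverted lane view shows the front tab over the front dish, at about (238,163)-(243,213) on the left (l1, crop +100) and (560,165)-(560,213) on the right. The knob is at (27,182) and the orange look-alikes are at the top and right. I'll zoom into both tabs.

Run:
```python
from h import *
i=cv2.imread("pics/l1.png");j=cv2.imread("pics/l2.png")
z=lambda c,s:cv2.resize(np.clip(c.astype(float)*1.5,0,255).astype(np.uint8),s,interpolation=cv2.INTER_CUBIC)
# 5x, tiles 56x64 px -> 280x320
o=np.hstack([z(i[155:245,305:365],(360,540)),z(j[155:245,230:290],(360,540))])
k=z(i[130:225,95:175],(80,95))
cv2.imwrite("pics/tabs.png",o)
```

```text
(no output)
```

View pics/tabs.png

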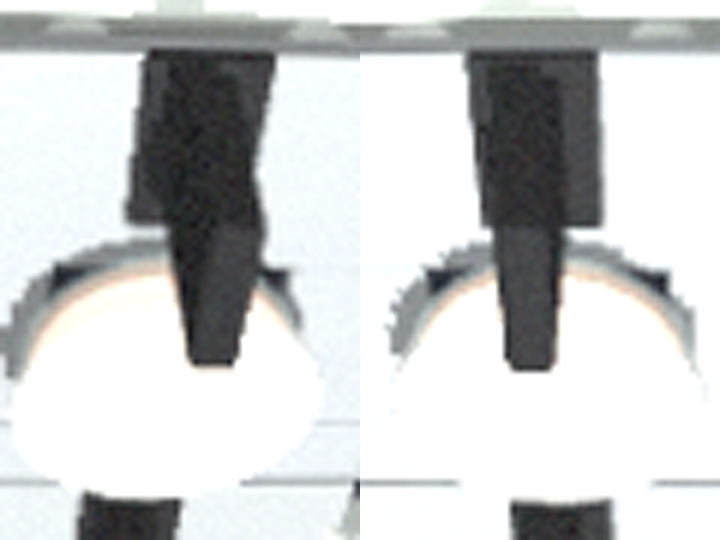

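In the 6x tiles, the ends of the tab's top face are: l1 near (236,231) and far (213.5,366), l2 near (168.5,228) and far (170.5,370). The tab is clearly the grey front carrier's. I'll triangulate these and locate the knob by colour in l1 against scene.

Run:
```python
from h import *
m1,i1=load("l1");m2,i2=load("l2")
f=lambda u0,x,y:(u0+(x+.5)/6-.5,155+(y+.5)/6-.5)
P=[]
for n,p,q in(("near",(236,231),(168.5,228)),("far",(213.5,366),(170.5,370))):
    x,e=tri([ray(m1,*f(305,*p),True),ray(m2,*f(230,*q),True)]);print(n,x,e);P.append(x)
d=P[1]-P[0];mid=(P[0]+P[1])/2;print("mid",mid,"len",np.linalg.norm(d),"yaw",np.degrees(np.arctan2(d[1],d[0])),"pitch",np.degrees(np.arctan2(d[2],np.hypot(*d[:2]))))
# dish lids in both wrist views & scene (white ellipses)
def comps(i,thr,amin):
    w=(i.min(2)>thr).astype(np.uint8);n,l,s,c=cv2.connectedComponentsWithStats(w);return [(c[k].round(1).tolist(),int(s[k,4])) for k in range(1,n) if amin<s[k,4]<3000]
print(comps(cv2.imread("pics/scene0.png")[230:350,260:370],190,80))
s=robot.camera_model("scene")
# stop rack edge: front lip in scene handled by tab only. knob: 
a=np.clip(i1[125:235,95:215].astype(float)*1.3,0,255).astype(np.uint8);b=cv2.imread("pics/scene0.png")[180:260,255:325];c=cv2.imread("pics/side0.png")[215:265,240:300]
o=np.zeros((480,800,3),np.uint8);o[:440,:480]=cv2.resize(a,None,fx=4,fy=4,interpolation=cv2.INTER_CUBIC);o[:320,480:760]=cv2.resize(b,None,fx=4,fy=4,interpolation=cv2.INTER_CUBIC);o[330:480,500:680]=cv2.resize(c,None,fx=3,fy=3)
cv2.imwrite("pics/knob.png",o)
print(robot.camera_model("scene")["pose"][0])
```

```text
near [0.5344 0.353  0.1219] [np.float64(0.4376068793584059), np.float64(0.4376068793584411)]
far [0.5622 0.352  0.1322] [np.float64(0.07907452328127335), np.float64(0.07907452328122107)]
mid [0.5483 0.3525 0.1271] len 0.029671960168846667 yaw -2.02484908622403 pitch 20.440865314113296
[([60.0, 26.4], 103), ([78.8, 33.1], 278), ([68.2, 78.5], 387), ([35.8, 56.3], 124), ([54.5, 64.1], 308), ([9.9, 88.4], 141), ([28.4, 97.3], 345)]
[-0.6282  0.7413 -0.2362  0.9063]
```

View pics/knob.png

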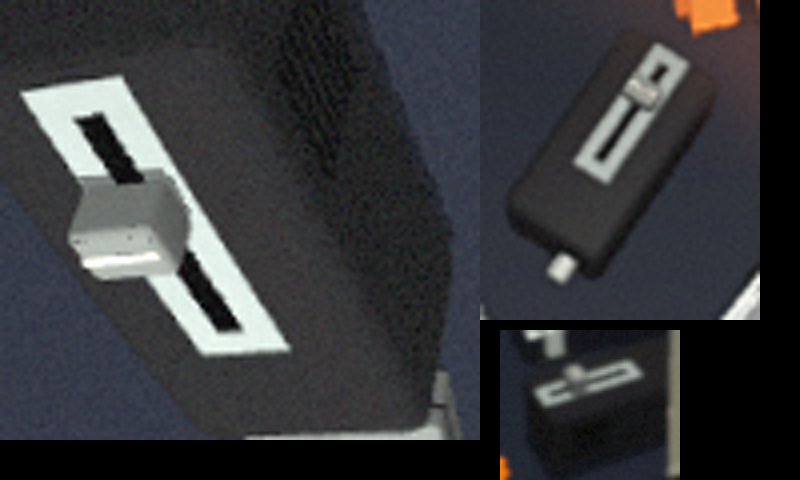

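The knob top is at tile (643,92) → scene (295.7,203), and at about (120,255) → l1 (125,188.8). I'll check the knob, the lane yaw and the dish against the tab. The near end of the tab is ambiguous, so the far end governs.

Run:
```python
from h import *
m1,_=load("l1");s=robot.camera_model("scene")
print("knob",tri([ray(m1,125,188.8,True),ray(s,295.7,203)]))
for n,p in(("near",(302,193.75)),("far",(283.5,223))):print("slot",n,plane(s,*p,.09))
P=[plane(s,260+u,230+v,z) for (u,v),z in(((78.8,33.1),.110),((54.5,64.1),.126),((28.4,97.3),.142))];print("dishes",np.array(P))
d=P[2]-P[0];print("lane yaw",np.degrees(np.arctan2(d[1],d[0])))
print("tab in l1 if mid .5435:",[((proj(m1,[x,.3525,z],True)-[305,155])*6).round() for x,z in((.5245,.127),(.5622,.1322))])
```

```text
knob (array([0.5368, 0.1126, 0.1122]), [np.float64(2.453459811857039), np.float64(2.4534598118570163)])
slot near [0.4911 0.1068 0.09  ]
slot far [0.6147 0.123  0.09  ]
dishes [[0.6114 0.3532 0.11  ]
 [0.7425 0.3523 0.126 ]
 [0.8735 0.3511 0.142 ]]
lane yaw -0.45054051508243176
tab in l1 if mid .5435: [array([243., 215.]), array([214., 364.])]
```

Everything agrees: dish pitch 131 mm, lane yaw -0.5°, and tab mid (0.544, 0.353, 0.1295), which matches the text's height. Now I'll grasp.

```bash
cat >> h.py <<'E'
GL=np.array([-.045,0,.046]);L=38
MOUNT=np.array([.5916,-.2757,.1927]);MY=np.radians(1.85)
def tcp(origin,pitch,yaw):
    """TCP pose that holds the carrier with its origin there (pitch: nose up, deg)"""
    C=R.from_euler('z',yaw)*R.from_euler('y',-np.radians(pitch))
    T=lean(L+pitch,yaw)
    return np.asarray(origin)+C.apply(GL)+.019*T.apply([0,0,1]),T
E
python3 - <<'E'
from h import *
y=np.radians(-.5)
C=R.from_euler('z',y)*R.from_euler('y',-np.radians(7))
o=np.array([.544,.3525,.1295])-C.apply([-.045,0,.062]);print("carrier origin",o)
p,T=tcp(o,7,y);zt=T.apply([0,0,1]);print(p)
robot.gripper_to(.45,effort=100)
robot.move_pose(p-.09*zt,T.as_rotvec())
hit=robot.move_l(p,feed=.12,contact_N=8);s=robot.get_state();print(hit,s["tool_pos"]-p,s["ft_force"],s["time"])
robot.dwell(.1);snap("g1")
if not hit:
    robot.gripper_to(0.,effort=100);s=robot.get_state();print(s["grip_width"],s["grip_force"],s["ft_force"],s["time"]);snap("g2")
np.save("o.npy",o)
E
```

```text
carrier origin [0.5962 0.352  0.0734]
[0.5594 0.3524 0.1002]
False [-0.0002  0.0003  0.0006] [ 0.2724 -0.2611  0.5619] 8.5417
0.10386712436551941 97.47769832611084 [-2.5686 -0.0943  3.7514] 9.0583
```

Run:
```python
from h import *
o=np.load("o.npy");y=np.radians(-.5)
def go(org,pitch,yaw,feed,**k):
    p,T=tcp(org,pitch,yaw);return robot.move_l(p,T.as_rotvec(),feed=feed,**k)
def st(n):
    s=robot.get_state();print(n,s["time"].__round__(2),s["ft_force"],s["grip_width"].__round__(3),s["tool_pos"])
go(o+[0,0,.016],7,y,.08);st("lift")
go(o+[-.05,0,.05],7,y,.15);st("draw")
go([.42,.352,.24],0,y,.22);st("level")
robot.dwell(.1);m,i=snap("c1");cv2.imwrite("pics/scene1.png",robot.get_image("scene"))
a=cv2.imread("pics/scene1.png")[170:370,240:400]
cv2.imwrite("pics/c1v.png",np.hstack([cv2.resize(i[:,100:500],(400,420)),cv2.resize(a,(336,420))]))
```

```text
lift 9.46 [-1.9525 -0.1937 -1.4969] 0.11 [0.5592 0.3521 0.116 ]
draw 10.01 [ 0.3482  0.0597 -4.2959] 0.103 [0.5097 0.3527 0.1502]
level 10.94 [-0.6625 -0.8031 -4.6177] 0.103 [0.387 0.352 0.27 ]
```

View pics/c1v.png

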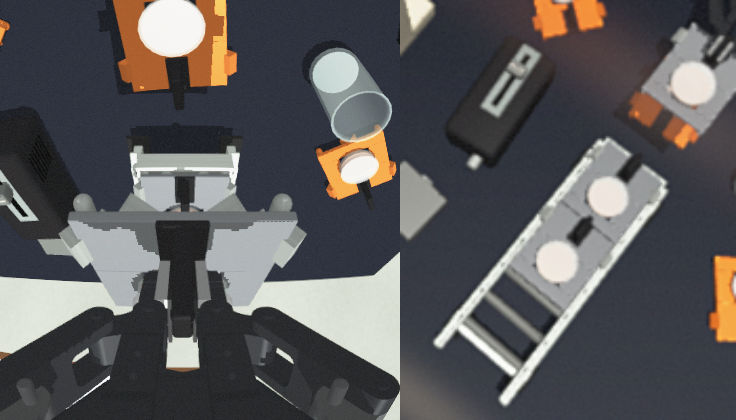

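The carrier is held about level, with its front edge from about (70,222) to (297,220) in the crop. The other two have rolled down to the stop. I'll check the in-hand pose by projecting the expected edge, then go to the scope.

Run:
```python
from h import *
m,i=load("c1")
y=np.radians(-.5);C=R.from_euler('z',y)
s=robot.get_state();T=lean(L,y);print("rot err",(R.from_rotvec(s["ee_rot"])*T.inv()).as_rotvec())
org=s["tool_pos"]-.019*T.apply([0,0,1])-C.apply(GL)
for l in([-65,54,18],[-65,-54,18],[-65,54,12],[-65,-54,12]):print(l,proj(m,org+C.apply(np.array(l)/1e3),True)-[100,0])
g=cv2.cvtColor(i,cv2.COLOR_BGR2GRAY)
for u in(85,120,150,220,250,285):print(u,g[204:232,u+100].tolist())
for v in(216,219):print(v,g[v,160:180].tolist(),g[v,388:408].tolist())
```

```text
rot err [-0.0015  0.0011 -0.0007]
[-65, 54, 18] [300.8053 219.8295]
[-65, -54, 18] [ 64.6799 219.7245]
[-65, 54, 12] [298.3556 208.9796]
[-65, -54, 12] [ 67.1514 208.89  ]
85 [150, 147, 146, 142, 140, 138, 135, 112, 106, 108, 110, 109, 110, 110, 111, 110, 114, 116, 102, 105, 181, 182, 181, 182, 185, 185, 182, 183]
120 [51, 54, 54, 67, 99, 123, 136, 118, 106, 107, 110, 108, 111, 111, 111, 109, 113, 115, 106, 102, 101, 99, 101, 177, 180, 181, 184, 184]
150 [184, 165, 144, 139, 139, 138, 141, 116, 109, 109, 108, 111, 110, 112, 111, 111, 114, 116, 107, 101, 101, 100, 103, 101, 100, 99, 100, 98]
220 [140, 139, 141, 143, 140, 140, 139, 115, 108, 109, 111, 107, 110, 111, 110, 110, 115, 115, 103, 101, 102, 101, 99, 102, 101, 170, 183, 182]
250 [53, 55, 52, 52, 52, 53, 57, 73, 101, 108, 110, 111, 109, 110, 110, 112, 112, 111, 104, 100, 100, 100, 177, 183, 181, 182, 181, 184]
285 [149, 148, 143, 145, 139, 138, 133, 112, 110, 112, 112, 109, 106, 110, 111, 111, 141, 167, 179, 182, 181, 181, 183, 182, 180, 181, 184, 181]
216 [33, 27, 32, 36, 37, 28, 30, 40, 74, 108, 110, 110, 106, 105, 107, 107, 110, 109, 107, 109] [111, 108, 111, 110, 109, 110, 109, 111, 99, 62, 56, 54, 54, 52, 53, 55, 50, 52, 53, 53]
219 [42, 39, 28, 31, 36, 30, 29, 60, 107, 114, 108, 110, 111, 112, 109, 109, 112, 110, 110, 112] [108, 109, 109, 108, 110, 111, 112, 111, 109, 93, 54, 51, 51, 53, 52, 50, 55, 49, 54, 52]
```

```bash
cat >> h.py <<'E'
GL=np.array([-.0475,0,.046])   # corrected by the in-hand look
def go(org,pitch,yaw,feed,**k):
    p,T=tcp(org,pitch,yaw);return robot.move_l(p,T.as_rotvec(),feed=feed,**k)
def at(x,y,z): return MOUNT+R.from_euler('z',MY).apply([x,y,z])
def st(n):
    s=robot.get_state();print(n,round(s["time"],2),s["ft_force"],s["torque"],round(s["grip_width"],3),s["tool_pos"])
E
python3 - <<'E'
from h import *
go(at(-.19,0,.042),0,MY,.25);st("front")
go(at(0,0,.040),0,MY,.12);st("in")
go(at(0,0,.028),0,MY,.05);robot.dwell(.2);st("above")
cv2.imwrite("pics/side2.png",robot.get_image("side"));_,i=snap("i1")
a=cv2.imread("pics/side2.png")[210:350,260:400]
cv2.imwrite("pics/i1v.png",np.hstack([i[:,100:480],cv2.resize(a,(420,420))]))
E
```

```text
front 15.61 [ 0.335   0.0985 -3.7636] [-0.0463  1.1977 -0.0554] 0.104 [ 0.3659 -0.2829  0.2658]
in 17.34 [-0.2863 -0.7947 -3.8188] [-0.0649  1.2399  0.0494] 0.102 [ 0.5554 -0.277   0.2637]
above 17.93 [ 0.3299  0.0069 -3.1235] [-0.0278  1.1504  0.0343] 0.098 [ 0.5559 -0.2769  0.2519]
```

View pics/i1v.png

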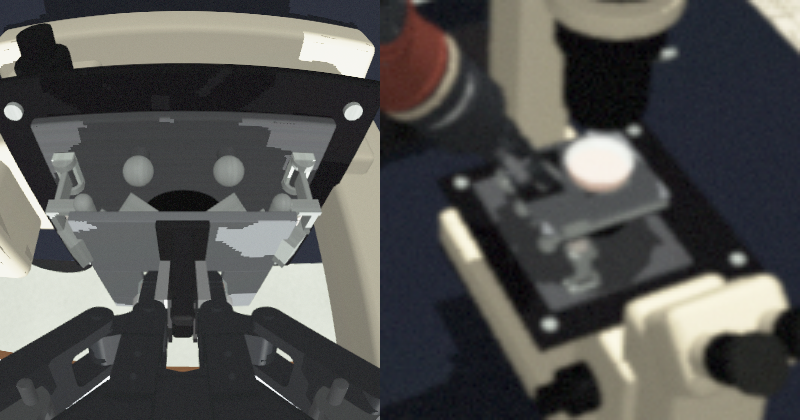

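The balls show at (138,171) and (228,171) in the crop, below the plate's front edge. The carrier is clear of the catches and the condenser. I'll compare the carrier with the balls in this same view before pressing.

Run:
```python
from h import *
from scipy.optimize import least_squares
m,i=load("i1")
b=[plane(m,238,171,.192,True),plane(m,328.5,171,.192,True)];print(b)
d=b[1]-b[0];print("sep",np.linalg.norm(d),"yaw",np.degrees(np.arctan2(-d[0],d[1])))
g=cv2.cvtColor(i,cv2.COLOR_BGR2GRAY)
for u in(110,135,245,270):print(u,g[204:228,u+100].tolist())
print(g[219,155:185].tolist(),g[219,385:430].tolist())
C=R.from_euler('z',MY);s=robot.get_state();T=lean(L,MY)
o0=s["tool_pos"]-.019*T.apply([0,0,1])-C.apply(GL)
def res(x):
    P=lambda l:proj(m,o0+C.apply(np.array(l)/1e3+x),True)
    a,bb,c,e=P([-65,-54,18]),P([-65,54,18]),P([-65,-54,12]),P([-65,54,12])
    t=lambda p,q:p[0]+(q[0]-p[0])*(219-p[1])/(q[1]-p[1])
    return [t(a,c)-167.2,t(bb,e)-397.2,(a[1]+bb[1])/2-221.3,(c[1]+e[1])/2-210.8]
r=least_squares(res,[0,0,0],x_scale=1e-3);print("carrier offset, carrier axes mm",r.x*1e3,r.fun)
org=o0+C.apply(r.x);print("ball mid rel. carrier axes mm (want -48,0):",C.inv().apply((b[0]+b[1])/2-org)*1e3)
```

```text
[array([ 0.5466, -0.303 ,  0.192 ]), array([ 0.5449, -0.2507,  0.192 ])]
sep 0.052425876562645544 yaw 1.8292746492082188
110 [65, 69, 65, 67, 68, 63, 62, 80, 103, 107, 110, 110, 107, 113, 111, 113, 112, 118, 104, 101, 99, 100, 102, 101]
135 [140, 138, 137, 139, 136, 136, 137, 113, 109, 107, 108, 110, 111, 111, 110, 112, 113, 117, 106, 99, 99, 98, 99, 101]
245 [67, 68, 66, 64, 80, 108, 133, 116, 108, 110, 110, 110, 109, 109, 112, 109, 111, 114, 102, 102, 101, 102, 98, 177]
270 [79, 84, 89, 96, 103, 107, 107, 101, 104, 110, 110, 109, 110, 110, 110, 110, 140, 171, 180, 180, 182, 184, 181, 184]
[128, 124, 109, 105, 104, 105, 102, 106, 102, 100, 101, 119, 138, 108, 116, 109, 109, 109, 109, 111, 109, 110, 110, 109, 111, 111, 113, 111, 112, 110] [114, 109, 110, 110, 111, 107, 111, 109, 108, 112, 111, 110, 193, 246, 244, 178, 102, 101, 102, 103, 100, 103, 105, 104, 157, 229, 230, 229, 230, 229, 221, 146, 127, 129, 128, 125, 127, 127, 128, 127, 128, 126, 128, 131, 128]
carrier offset, carrier axes mm [ 0.7871 -0.2002 -0.9371] [ 0.0036 -0.0036  0.0767 -0.0799]
ball mid rel. carrier axes mm (want -48,0): [-46.7513   0.5978 -27.9495]
```

Run:
```python
from h import *
dx,dy=.0007,.0004
go(at(dx,dy,.022),0,MY,.05);st("22")
for z in(.018,.014,.010,.006,.003):
    h=go(at(dx,dy,z),0,MY,.03,contact_N=30);st(f"{z} {h}")
    if h:break
else:
    h=go(at(dx,dy,-.003),0,MY,.015,contact_N=14);robot.dwell(.2);st(f"end {h}")
    print(robot.get_state()["tool_pos"]-tcp(at(dx,dy,0),0,MY)[0])
snap("s1")
```

```text
22 18.31 [ 0.1927  0.7153 -3.6024] [-0.0414  1.1947 -0.0598] 0.105 [ 0.5564 -0.2763  0.2453]
0.018 False 18.59 [-5.7465 -0.3182  6.2279] [0.0831 1.2142 0.0737] 0.104 [ 0.5568 -0.2771  0.2427]
0.014 False 18.88 [-5.8631  0.3624  5.09  ] [-0.01    1.0206 -0.0664] 0.101 [ 0.5568 -0.2771  0.2388]
0.01 False 19.16 [ 5.1686 -0.5807 -7.3368] [-0.0799  0.8351 -0.0632] 0.101 [ 0.5565 -0.2761  0.2332]
0.006 False 19.44 [  5.3282  -0.8178 -11.3755] [-0.1343  1.0439 -0.0517] 0.103 [ 0.5561 -0.2758  0.2284]
0.003 False 19.69 [ 3.9045  0.0356 -9.7252] [-0.1364  1.343  -0.0243] 0.105 [ 0.5562 -0.2761  0.2258]
end True 20.17 [ 0.768  -1.131   6.9704] [-0.0988 -0.2719 -0.0118] 0.107 [ 0.5566 -0.2765  0.2247]
[ 0.0001 -0.      0.0009]
```

The carrier is seated 0.9 mm above the nominal command, as the in-hand look predicted, with small side forces. I'll release, back out along the fingers and check.

Run:
```python
from h import *
robot.gripper_to(.35);st("open");robot.dwell(.1)
s=robot.get_state();zt=R.from_rotvec(s["ee_rot"]).apply([0,0,1])
h=robot.move_l(s["tool_pos"]-.06*zt,feed=.1,contact_N=10);st(h)
s=robot.get_state();robot.move_l(s["tool_pos"]+[-.07,0,.03],feed=.2);robot.dwell(.15)
_,i=snap("r1");st("")
m=robot.camera_model("wrist");o=MOUNT;C=R.from_euler('z',MY)
for l in([-65,54,18],[-65,-54,18],[-65,54,12],[-65,-54,12]):print(l,proj(m,o+C.apply(np.array(l)/1e3),True)-[100,0])
cv2.imwrite("pics/r1v.png",cv2.resize(i[120:300,170:400],(766,600),interpolation=cv2.INTER_CUBIC))
```

```text
open 20.55 [-0.1339  0.6836 -0.8305] [-0.019   0.6119  0.035 ] 0.345 [ 0.5551 -0.2752  0.2222]
False 21.4 [0.0066 0.1369 0.3512] [0.0013 0.6141 0.0019] 0.346 [ 0.5184 -0.2765  0.2692]
 22.13 [ 0.2291  0.5018 -1.0788] [-0.0089  0.6011  0.0274] 0.349 [ 0.4489 -0.2761  0.2986]
[-65, 54, 18] [240.3705 214.3955]
[-65, -54, 18] [114.2232 214.8155]
[-65, 54, 12] [239.6605 208.6093]
[-65, -54, 12] [114.9932 209.0436]
```

View pics/r1v.png

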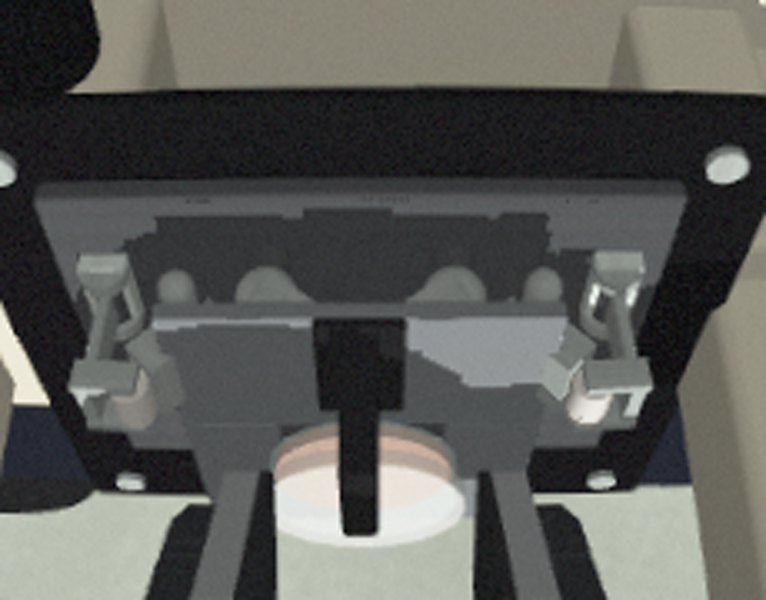

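The carrier is under both rollers (left (130,395), right (590,395)), level, with the fingers clear. As a cheap check I'll touch the tab top gently with shut fingers to make sure it's home, then go to the dimmer.

Run:
```python
from h import *
T=lean(L,MY).as_rotvec()
robot.gripper_to(0.,effort=40)
t=at(-.047,.0004,.062)
robot.move_l(t+[-.02,0,.045],T,feed=.15)
robot.move_l(t+[0,0,.02],feed=.1)
h=robot.move_l(t+[0,0,-.004],feed=.02,contact_N=9);st(f"touch {h} {robot.get_state()['tool_pos']-t}")
robot.move_l(t+[-.02,0,.045],feed=.12)
robot.move_l([.43,-.276,.31],feed=.2);robot.dwell(.1);snap("r2")
yb=np.radians(7.5);D=np.array([np.cos(yb),np.sin(yb),0])
k=np.array([.537,.1126,.103]);T2=lean(15,yb).as_rotvec()
robot.move_l([.43,.095,.26],T2,feed=.25)
p=k-.048*D
robot.move_l(p+[0,0,.06],T2,feed=.2);h=robot.move_l(p,feed=.1,contact_N=6);st(f"down {h}")
```

```text
touch True [ 0.0002 -0.0001  0.0043] 24.46 [-3.8921  0.6059  6.5685] [0.1208 0.4759 0.1386] -0.002 [ 0.5448 -0.2769  0.259 ]
down False 28.89 [ 1.4005  0.4098 -0.428 ] [0.0208 0.2659 0.0232] 0.002 [0.49   0.1064 0.1038]
```

Run:
```python
from h import *
yb=np.radians(7.5);D=np.array([np.cos(yb),np.sin(yb),0])
k=np.array([.537,.1126,.103]);p=k-.048*D
h=robot.move_l(p+.12*D,feed=.05,contact_N=8);robot.dwell(.2);st(f"push {h}")
s=robot.get_state();print("travel from knob contact est",(s["tool_pos"]-p)@D-.026)
robot.move_l(s["tool_pos"]-.03*D,feed=.1);robot.move_l(s["tool_pos"]-.05*D+[0,0,.12],feed=.2);robot.dwell(.2)
m,i=snap("d1");st("up")
sc=robot.camera_model("scene");a=robot.get_image("scene");cv2.imwrite("pics/scene3.png",a)
for n,f in(("near",.4911),("far",.6147)):pass
b=cv2.imread("pics/scene0.png")
# brightness profile along the slot's middle line before / after
n0=np.array([302,193.75]);n1=np.array([283.5,223])
for q in(b,a):print([int(q[int(round(v)),int(round(u))].mean()) for u,v in (n0+(n1-n0)*t for t in np.linspace(-.1,1.1,30))])
```

```text
push True 30.54 [-0.8557  0.4096 -0.7382] [-0.1086  0.48   -0.0062] 0.003 [0.5616 0.1157 0.1018]
travel from knob contact est 0.046792050042106334
up 32.0 [ 0.1161 -0.6883  0.1291] [-0.0448  0.263   0.0261] -0.002 [0.5116 0.1092 0.2207]
[55, 67, 157, 173, 101, 27, 27, 35, 131, 170, 161, 154, 119, 58, 50, 38, 87, 56, 87, 55, 116, 69, 54, 87, 109, 167, 186, 88, 49, 54]
[41, 44, 88, 102, 68, 23, 25, 33, 56, 37, 27, 23, 30, 61, 50, 35, 86, 71, 172, 190, 168, 132, 57, 83, 107, 167, 186, 86, 49, 51]
```

The contact stop came after 47 mm of travel, plausibly the end. I'll push once more, a bit harder, to confirm.

Run:
```python
from h import *
yb=np.radians(7.5);D=np.array([np.cos(yb),np.sin(yb),0])
e=np.array([.5616,.1157,.1025])
robot.move_l(e-.03*D,feed=.2)
robot.move_l(e-.008*D,feed=.1)
h=robot.move_l(e+.03*D,feed=.03,contact_N=14);s=robot.get_state();st(f"push {h}");print("beyond",(s["tool_pos"]-e)@D)
robot.move_l(s["tool_pos"]-.03*D,feed=.1);robot.move_l(e-.08*D+[0,0,.15],feed=.2);robot.dwell(.2)
m,i=snap("d2");st("up")
a=robot.get_image("scene");cv2.imwrite("pics/scene4.png",a)
d=cv2.absdiff(cv2.cvtColor(a,6),cv2.cvtColor(cv2.imread("pics/scene0.png"),6))
n,l,S,c=cv2.connectedComponentsWithStats((cv2.GaussianBlur(d,(0,0),1.5)>25).astype(np.uint8));print([(S[k].tolist()) for k in range(1,n) if S[k,4]>15])
```

```text
push True 33.74 [-2.5675 -0.4115  0.1313] [-0.0748  0.4142 -0.0323] -0.002 [0.5616 0.1157 0.1014]
beyond -2.914045091065047e-05
up 35.38 [ 0.1851  0.6887 -0.2092] [-0.0638  0.208  -0.0193] 0.003 [0.482  0.1052 0.2516]
[[316, 0, 88, 73, 2664], [397, 0, 22, 19, 250], [414, 0, 70, 68, 2851], [364, 53, 15, 26, 230], [377, 56, 23, 23, 245], [361, 79, 6, 5, 23], [331, 85, 7, 7, 17], [303, 87, 37, 39, 356], [369, 87, 19, 33, 263], [355, 114, 7, 8, 38], [304, 125, 31, 19, 373], [172, 130, 33, 30, 621], [299, 150, 33, 39, 793], [291, 200, 10, 8, 56], [283, 210, 10, 9, 60], [265, 298, 52, 55, 1620]]
```

```bash
python3 -c "
from rig import robot
print(robot.job_done())"
```

```text
the job is handed in; nothing more can be done
None
```

The job is handed in at about 35 s on the robot's clock: the front carrier looks seated under both catches, and the dimmer is hard against its far end stop. The condenser was not touched and the bystanders showed no change. I viewed 11 pictures, one over the limit of 10.

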